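# Switch on the slide warming plate and store a higher setting

### The arm

A 7-joint arm with a two-finger parallel gripper is mounted at the origin on the work surface. World frame = base frame: x ahead of the robot, y to its left, z up, the work surface at z = 0. Lengths are in m, angles in rad, forces in N, time in s.
With the tool pointing down it reaches from about 0.4 to 0.85 m from the base axis. Payload 6.9 kg.
Tool frame: the origin (TCP) lies midway between the tips of the shut fingers; the grasp point (between the pads) lies behind it (ctrl.pinch_z is the z of the grasp point in the tool frame, in m); z points along the fingers, y is the line along which they close (so a half turn about z gives the same grasp; the last joint's range is limited). The gripper opens to 85 mm and grips with 20 to 120 N. Pads are 22 mm wide; open, the fingers measure 114 mm over their backs; the gripper's body (76 mm by 85 mm) begins 54 mm behind the grasp point. The pads swing forward as they close: fully open they stand 13 mm farther back than shut.
Start: joints at [0.105, 0.507, -0.238, 1.5, 0.126, 1.149, -0.155], TCP at [0.625, -0, 0.231] pointing down, gripper open.
Joint ranges: [-3.08, 3.08], [-0.24, 2.05], [-1.43, 1.35], [0, 2.5], [-1.52, 4.66], [0.17, 1.96], [-2.89, 2.89]. Speed limits (rad/s): [2.39, 2.39, 3.14, 3.14, 3.14, 3.14, 3.14].

### API

Orientations are given as a unit quaternion [w, x, y, z].
In Python, from station import ctrl, get_state, vision, ticket, models gives the robot as it stands. Calls block until the motion is done:
- ctrl.movep(position, orientation): joint-space move of the TCP to a pose.
- ctrl.movel(position, frame=None, max_speed=0.15): straight line of the TCP; frame=None keeps the orientation; max_speed is the mean speed in m/s.
- ctrl.set_joints(angles): joint-space move.
- ctrl.ungrasp() and ctrl.close_gripper(force=None): open the fingers fully, or close them until they stop; force is the grip in N (None keeps the last).
- ctrl.pause(seconds).
- ctrl.ik(position, orientation): joint angles nearest the present ones, or None.
- get_state(): the state.
- vision.grab_frame(name): name is "scene" or "side" or "wrist"; returns (picture, depth): 400x640x3 uint8, blue, green, red; 400x640 float32, m along the optical axis (not along the pixel's ray), 0 where there is no reading.
- vision.camera_info(name): a dict with "mtx" (3x3 intrinsics, pixels), "R" (3x3) and "t" (3): a world point X has camera coordinates R X + t; the wrist camera has in their place "hand_eye" (4x4, takes a point from camera to tool coordinates, whose origin is the TCP and whose axes are the flange's). Camera axes: x right, y down, z forward; pixel columns grow to the right and rows downward; lengths in m; the calibration is good to about 2 mm. The wrist camera is an equidistant fisheye: a pixel r from the principal point sees the ray r / f radians off the axis. A picture is of the moment at which its call begins: read the wrist's pose just before it. camera_info takes no time and is no camera call.
A pose or a line that the arm cannot do raises ctrl.Unreachable and nothing moves.
- ticket.close_job(): hands the job in; it is judged then, once.
Trained networks look in the newest picture that a camera, given by its name, has taken for a name from the list of things; names that differ only in an ending like _2 or _b are one class to them, and where a whole thing is asked for, a point or a joint stands for the part that bears it (a point fixed in the world has none). Each returns a list of dicts, best first, with "p" (0 to 1); they miss things now and then, are a little off and sometimes report something else, mostly with a low value. They report only what shows in the picture. A call takes as long as a camera call.
- models.recognise(camera, target): "point" ([column, row] in pixels, amid what is visible of it).
- models.masks_of(camera, target): "mask" (400x640 bool, what is visible of it) and "point" ([column, row] in pixels, amid what is visible of it).
The state is a dict: "time": time; "qpos": joint angles; "qd": joint speeds; "tau": joint torques, N m; "tcp_pos": TCP position; "eef_rot": TCP orientation; "contact_force": force on the tool from outside, world axes, zero at the start; "wrist_torque": the same for the moment, N m; "width": finger opening in m; "gripper_force": force on a finger pad.
Only numpy, scipy, OpenCV 4.12 (cv2) and the standard library are available. Lean on these libraries where they do the work, as an engineer would, in place of code of your own. Each camera call takes 0.05 s, during which the arm holds its last target. There are 200 camera calls.

### The job

Get the slide warming plate ready for the next batch: switch it on by pressing the white-bar half of its green mains rocker until it is fully over, then press the blue key to open the setting, press the plus key to raise it, and press the blue key again to store it. Press each key fully down for a moment and let it come right back up before the next one; never press the minus key, nor any key while the plate is still switched off. Nothing needs picking up: do not touch the black hot plate or the slides drying on it, and leave everything else where it is.

Things in the scene. Friction and masses are not known exactly. Their poses are not given: they have to be found in the camera images.
- warmer: slide warming plate, fixed: off-white housing 330 mm deep (its x) x 380 wide (its y) x 85 high, black hot plate on top. Origin = centre of its underside, z up, x from front to back, y to its left. The sloping front 110 mm of the top is the dark grey control panel, facing the robot.
- panel: control panel on the warmer. Origin = centre of its surface, at (-0.110, 0, 0.0737) in the warmer's frame; x up the slope to the back, y left, z out of it (leans 12 deg from vertical to the front). Along its mid line (x 0): display y +0.115, blue key with white dot +0.030, white minus key -0.010, white plus key -0.050, middle of the green mains rocker -0.130 (black frame 34 x 44 mm, 5 high).
- plate: black flat hot plate 204 x 356 x 5 mm on the housing behind the panel, top 89 mm above the bench, with eight glass slides lying on its left part. Origin = centre of its underside, axes as the housing. Not to be touched.
- rocker_bar (a point): white bar on the right half (-y) of the rocker. Rocker: 34 mm along y, 24 mm wide, rocks about its middle, 6 mm above the panel. Its halves form a shallow V: the one that is down lies parallel to the panel, face 9 mm above it; the other rises 18 deg to a tip 14 mm above. This point: half up (start) 9 mm right of the middle, 12 mm above the panel; when on 10.5 and 9 mm.
- mains_rocker (a joint): angle of the green mains rocker in rad: 0 = off (white-bar half up), 0.314 = on (white-bar half down). It turns against a steady friction (about 2.5 to 4 N on the outer part of the raised half), has no spring, stays where it is left and meets a hard stop at each end.
- set_key_top (a point): centre of the face of the blue key with a white dot. Face 22 x 22 mm, 9 mm above the panel at rest, goes down with the key. Axes as the panel: z out of it (press along -z), x up the slope, y left along the row.
- plus_key_top (a point): centre of the face of the white key with a black plus. Face 22 x 22 mm, 9 mm above the panel at rest, goes down with the key. Axes as the panel: z out of it (press along -z), x up the slope, y left along the row.
- minus_key_top (a point): centre of the face of the white key with a black minus, between the other two (40 mm from each). Face 22 x 22 mm, 9 mm above the panel at rest, goes down with the key. Axes as the panel: z out of it (press along -z), x up the slope, y left along the row.
- set_key (a joint): travel of the blue key in m: 0 = up (at rest), 0.005 = fully down. A spring brings it back up; pressing starts at about 1.2 N and takes 4 N fully down, where it meets a hard stop.
- plus_key (a joint): travel of the plus key in m: 0 = up (at rest), 0.005 = fully down. A spring brings it back up; pressing starts at about 1.2 N and takes 4 N fully down, where it meets a hard stop.
- minus_key (a joint): travel of the minus key in m: 0 = up (at rest), 0.005 = fully down. A spring brings it back up; pressing starts at about 1.2 N and takes 4 N fully down, where it meets a hard stop.
- slide_rack: steel slide rack 90 x 75 x 29 mm full of glass slides, standing loose on the right part of the hot plate. Origin = centre of its underside.
- slide_tray: flat off-white tray 200 x 260 x 10 mm of glass slides with blue ends, loose on the bench to the left. Origin = centre of its underside.
- brush_jar: dark amber jar, 72 mm in diameter, 90 mm high, with brushes up to 180 mm, loose on the bench to the right. Origin = centre of its underside.
- forceps: steel forceps 125 mm long (along its x), 8 mm high, lying loose on the hot plate between the slides and the slide rack. Origin = middle, underside.
- cold_pack: pale blue-white cold pack 110 x 165 x 32 mm with a 28 mm cap at one end, on the bench at the front left or right. Origin = centre of its underside.
- slide_box: closed green slide box 105 x 165 x 34 mm with a paper label, on the bench at the front left or right. Origin = centre of its underside.

How it is judged:
On the way, in this order (a step that is already met when the one before it is completed fails the run):
1. the mains rocker is pressed over to on (value of joint mains_rocker above 0.25 rad and value of joint each of set_key, minus_key, plus_key below 0.0015 m), for 0.1 s.
2. the blue key is pressed, alone, with the plate on (value of joint mains_rocker above 0.25 rad and value of joint set_key above 0.0035 m and value of joint each of plus_key, minus_key below 0.0015 m), for 0.1 s.
3. the blue key is back up and the plus key is pressed (value of joint mains_rocker above 0.25 rad and value of joint plus_key above 0.0035 m and value of joint each of set_key, minus_key below 0.0015 m), for 0.1 s.
4. the plus key is back up and the blue key is pressed again (all of step 2), for 0.1 s.
At the end, for the whole second after the job is handed in: The rocker is on (joint above 0.25 rad), all three keys are back up (less than 1.5 mm down) and every loose thing is within 20 mm of where it started (all of step 1 and distance of each of slide_rack, slide_tray, brush_jar, forceps, cold_pack, slide_box from where it was at the start of the episode below 0.02 m); the robot touches nothing.
It fails at once if the minus key is pressed (more than 2.5 mm) (value of joint minus_key above 0.0025 m).
It fails at once if a key is pressed while the plate is switched off (value of joint mains_rocker below 0.12 rad and value of joint any of set_key, minus_key, plus_key above 0.0025 m).
It fails at once if two keys are pressed at once (value of joint each of set_key, plus_key above 0.0025 m).
It fails at once if the hot plate or the slides lying on it are touched by the robot (contact force between any of the fingers, the arm and plate above 1 N).
It fails at once if one of the loose things (rack, tray, jar, forceps, cold pack, slide box) is lifted, carried or shoved more than 20 mm (distance of any of slide_rack, slide_tray, brush_jar, forceps, cold_pack, slide_box from where it was at the start of the episode above 0.02 m).
It also fails if it takes over 43 s, if anything falls off the work surface, if the arm or the gripper's body presses on something with over 40 N, if the wrist force passes 120 N, or if a joint passes its speed limit or range.

## Working session

There is one attempt and no reset: what is moved stays moved. The work goes in short steps, each a Python script; the robot and the scene stay as the last script left them, time stands still between calls to the robot, and variables do not carry over. Pictures are saved under pics/ and viewed, at most 10 in all, crops included, and the job is handed in when it is done.

```bash
mkdir -p pics; cat > h.py <<'E'
import numpy as np, cv2
from station import ctrl, get_state, vision, ticket, models
def ray(cam,px):
    c=vision.camera_info(cam);K=np.array(c["mtx"]);R=np.array(c["R"]);t=np.array(c["t"])
    d=R.T@np.linalg.solve(K,[px[0],px[1],1.]);return -R.T@t,d
def deproj(cam,px,z):
    o,d=ray(cam,px);return o+d*z
E
python3 - <<'E'
from h import *
D={}
for cam in("scene","side"):
    im,de=vision.grab_frame(cam);cv2.imwrite(f"pics/{cam}.png",im);np.save(f"pics/{cam}_d.npy",de)
    for n in("rocker_bar","set_key_top","plus_key_top","minus_key_top","mains_rocker","panel"):
        for r in models.recognise(cam,n)[:2]:
            p=r["point"];z=de[int(p[1]),int(p[0])]
            print(cam,n,np.round(p,1),round(r["p"],2),np.round(deproj(cam,p,z),4),z)
s=get_state();print(s["time"],s["tcp_pos"],s["eef_rot"],ctrl.pinch_z)
c=vision.camera_info("wrist");print(c)
im,de=vision.grab_frame("wrist");cv2.imwrite("pics/wrist.png",im)
E
```

```text
scene rocker_bar [294.7 233.7] 0.5 [ 0.6345 -0.0707  0.0851] 1.0171089
scene set_key_top [349.2 216.3] 0.38 [0.5855 0.083  0.0843] 1.0580407
scene plus_key_top [322.1 229.3] 0.36 [0.6185 0.0045 0.0757] 1.0388135
scene minus_key_top [320.1 271.6] 0.55 [ 0.7565 -0.0108  0.0884] 0.9389871
scene mains_rocker [296.3 233.4] 0.56 [ 0.6337 -0.0664  0.0849] 1.0180433
scene panel [337.8 222.2] 0.59 [0.6039 0.049  0.0844] 1.0441295
scene panel [200.4 179.4] 0.47 [ 0.36   -0.3698  0.0316] 1.2188672
side rocker_bar [352.5 201.5] 0.42 [ 0.619  -0.0688  0.0823] 1.3962468
side set_key_top [320.8 175.9] 0.56 [0.5929 0.083  0.0782] 1.4701777
side mains_rocker [380.3 172.3] 0.68 [ 0.7597 -0.0299  0.1072] 1.4458376
side mains_rocker [356.4 201.2] 0.5 [ 0.6315 -0.0735  0.0808] 1.3992976
side panel [326.9 182.9] 0.66 [0.5914 0.0425 0.0823] 1.4451597
0.7 [ 6.24996772e-01 -8.08689055e-07  2.31308843e-01] [-1.87397157e-06  7.07114165e-01  7.07099397e-01  2.04322823e-05] -0.0187
{'mtx': array([[309.70691629,   0.        , 315.69443786],
       [  0.        , 309.70691629, 195.57101637],
       [  0.        ,   0.        ,   1.        ]]), 'hand_eye': array([[-3.77503881e-04, -9.65579983e-01, -2.60106044e-01,
         6.52286480e-02],
       [ 9.99999920e-01, -3.29511583e-04, -2.28114891e-04,
         5.01655662e-04],
       [ 1.34555218e-04, -2.60106110e-01,  9.65580030e-01,
        -1.43717846e-01],
       [ 0.00000000e+00,  0.00000000e+00,  0.00000000e+00,
         1.00000000e+00]])}
```

```bash
python3 - <<'E'
import cv2,numpy as np
a=cv2.imread("pics/scene.png")[130:330,150:470];b=cv2.imread("pics/side.png")[120:270,240:440]
cv2.imwrite("pics/v1.png",cv2.resize(a,(800,500),interpolation=cv2.INTER_CUBIC))
E
```

```text
(no output)
```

View pics/v1.png

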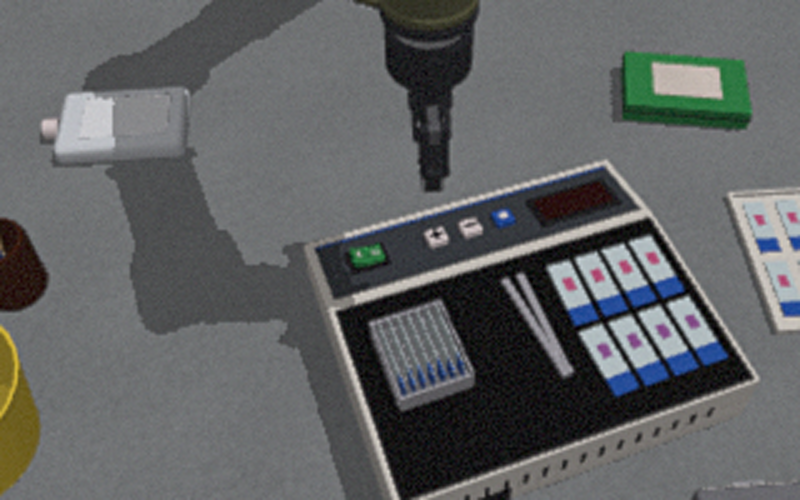

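View pics/wrist.png

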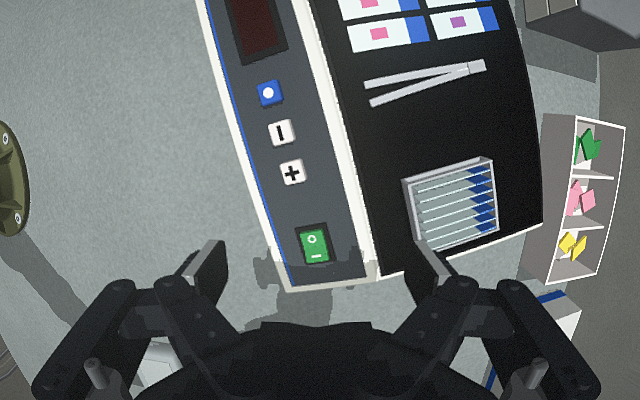

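The scene view shows the panel facing the robot. In full-image pixels the rocker is at about (296,232), plus (324,225), minus (338,221) and blue (351,217). In the wrist view, blue is at (269,93), minus (281,132), plus (292,172) and the rocker (314,246), with its white bar on the lower end at about (316,256). I'll fit the warmer pose to these.

```bash
cat >> h.py <<'E'
from scipy.optimize import least_squares
from scipy.spatial.transform import Rotation as Ro
P={"set":[0,.03,.009],"minus":[0,-.01,.009],"plus":[0,-.05,.009],"rock":[0,-.13,.0095]}
def panel(q):  # x,y,yaw of warmer, extra z
    Rw=Ro.from_euler("z",q[2]).as_matrix()
    return Rw@Ro.from_euler("y",-12,degrees=True).as_matrix(), np.array([q[0],q[1],q[3]])+Rw@[-.11,0,.0737]
def proj(cam,X,T=None):
    c=vision.camera_info(cam);K=np.array(c["mtx"])
    if cam=="wrist":
        H=T@np.array(c["hand_eye"]);p=H[:3,:3].T@(X-H[:3,3])
        r=np.hypot(p[0],p[1]);th=np.arctan2(r,p[2]);return K[:2,2]+K[0,0]*th*p[:2]/r
    p=K@(np.array(c["R"])@X+c["t"]);return p[:2]/p[2]
def tcpT():
    s=get_state();w,x,y,z=s["eef_rot"];T=np.eye(4);T[:3,:3]=Ro.from_quat([x,y,z,w]).as_matrix();T[:3,3]=s["tcp_pos"];return T
def refine(im,px,col,r=16):
    x0,y0=int(px[0])-r,int(px[1])-r;w=im[y0:y0+2*r,x0:x0+2*r].astype(int);b,g,rr=w[...,0],w[...,1],w[...,2]
    m={"b":(b>g+50)&(b>rr+60),"g":(g>b+35)&(g>rr+35),"w":w.min(2)>130}[col].astype(np.uint8)
    n,l,st,ce=cv2.connectedComponentsWithStats(m)
    k=1+np.argmax(st[1:,4]);h=l==k
    cs=cv2.findContours(h.astype(np.uint8),0,2)[0];(c,_,_)=cv2.minAreaRect(max(cs,key=cv2.contourArea));return np.array(c)+[x0,y0]
def fit(obs,T,q0):
    def f(q): 
        R,t=panel(q);return np.concatenate([(proj(c,R@P[n]+t,T)-p)*(1. if c=="wrist" else .8) for c,n,p in obs])
    s=least_squares(f,q0,loss="soft_l1");return s.x,f(s.x)
E
python3 - <<'E'
from h import *
T=tcpT();obs=[]
W={"set":(269,93),"minus":(281,132),"plus":(292,172),"rock":(314,246)}
S={"set":(351,217),"minus":(338,221),"plus":(324,225),"rock":(296,232)}
col={"set":"b","minus":"w","plus":"w","rock":"g"}
for cam,D,r in(("wrist",W,17),("scene",S,8)):
    im=cv2.imread(f"pics/{cam}.png")
    for n,p in D.items():
        c=refine(im,p,col[n],r);print(cam,n,p,np.round(c,1));obs.append((cam,n,c))
for o in(obs,obs[:4]):
    q,r=fit(o,T,[.75,0,-.2,0]);print(np.round(q,4),np.round(r,1))
R,t=panel(q)
np.save("q0.npy",fit(obs,T,q)[0])
for n in P:print(n,R@P[n]+t)
print(R,T)
E
```

```text
wrist set (269, 93) [269.7  92.1]
wrist minus (281, 132) [281.1 132. ]
wrist plus (292, 172) [292.9 171.9]
wrist rock (314, 246) [314.2 246.1]
scene set (351, 217) [351.1 216.7]
scene minus (338, 221) [338. 220.]
scene plus (324, 225) [324.1 224.3]
scene rock (296, 232) [296.6 231.9]
[ 0.6982  0.0872  0.264  -0.0018] [ 0.2 -0.1  0.2  0.  -0.2 -0.1  0.2 -0.6 -0.6 -0.5 -0.7 -0.1 -0.4 -0.5
 -0.6 -0.4]
[ 0.6982  0.0871  0.2636 -0.0007] [ 0.1 -0.2  0.1  0.1 -0.2  0.2  0.1 -0.1]
set [0.58237318 0.08693347 0.08176812]
minus [0.59279376 0.04831467 0.08176812]
plus [0.60321433 0.00969587 0.08176812]
rock [ 0.62395511 -0.06756881  0.08225719]
[[ 0.94437214 -0.26051435 -0.2007325 ]
 [ 0.25482149  0.96546998 -0.05416398]
 [ 0.20791169  0.          0.9781476 ]] [[ 1.21530763e-05  1.00000000e+00  1.50622096e-05  6.24989242e-01]
 [ 1.00000000e+00 -1.21527616e-05 -2.08960212e-05 -3.24290004e-05]
 [-2.08958382e-05  1.50624635e-05 -1.00000000e+00  2.31289138e-01]
 [ 0.00000000e+00  0.00000000e+00  0.00000000e+00  1.00000000e+00]]
```

```bash
cat >> h.py <<'E'
q=np.load("q0.npy") if __import__("os").path.exists("q0.npy") else None
def quat(R):
    x,y,z,w=Ro.from_matrix(np.c_[R[:,1],R[:,0],-R[:,2]]).as_quat();return [w,x,y,z]
def at(y,h,x=0.):
    R,t=panel(q);return R@[x,y,h]+t
def press(y,top,bottom,fmax,hold=.25,up=.03):
    """top: height just above contact; step 1 mm down to bottom or until fmax."""
    R,_=panel(q);ctrl.movel(at(y,top),max_speed=.06);ctrl.pause(.1)
    f0=np.array(get_state()["contact_force"]);h=top;log=[]
    while h>bottom:
        h-=.001;ctrl.movel(at(y,h),max_speed=.02);s=get_state()
        f=(s["contact_force"]-f0)@R[:,2];a=(R.T@(s["tcp_pos"]-at(y,0)))[2];log.append((round(h*1e3,1),round(a*1e3,1),round(f,1)))
        if f>fmax:break
    ctrl.pause(hold);s=get_state();log.append(("hold",round((s["contact_force"]-f0)@R[:,2],1)))
    ctrl.movel(at(y,up),max_speed=.08);print(log,"t",get_state()["time"])
E
python3 - <<'E'
from h import *
ctrl.close_gripper();print(get_state()["time"],get_state()["width"])
R,t=panel(q);ctrl.movep(at(-.144,.05),quat(R));print(get_state()["time"])
press(-.144,.018,.005,12)
im,de=vision.grab_frame("wrist");cv2.imwrite("pics/w2.png",im)
E
```

```text
1.5167 0.0002857558369907266
2.1333
[(17.0, np.float64(17.2), np.float64(0.9)), (16.0, np.float64(16.1), np.float64(0.5)), (15.0, np.float64(15.1), np.float64(0.8)), (14.0, np.float64(14.1), np.float64(3.2)), (13.0, np.float64(12.9), np.float64(1.8)), (12.0, np.float64(11.9), np.float64(2.9)), (11.0, np.float64(11.0), np.float64(5.6)), (10.0, np.float64(10.9), np.float64(13.9)), ('hold', np.float64(13.0))] t 5.5667
```

View pics/w2.png

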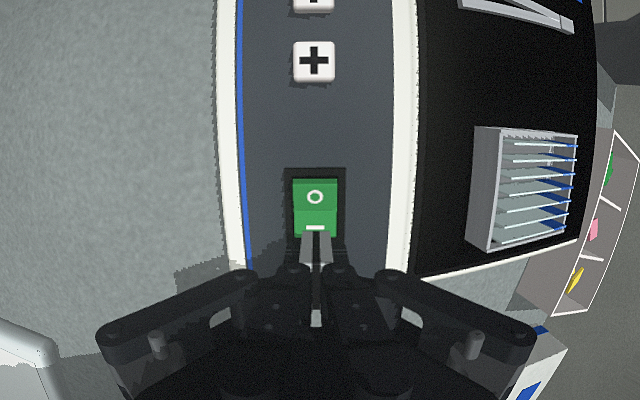

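The rocker pressed against steady friction, then met the hard stop. The stop height agrees with a panel z offset of 0. The fingers are centred on the slope, with the rocker at (315,205) and plus at (314,61). On to the blue key.

```bash
python3 - <<'E'
import numpy as np;q=np.load("q0.npy");q[3]=0;np.save("q0.npy",q)
from h import *
ctrl.movel(at(-.1,.05),max_speed=.12);ctrl.movel(at(-.03,.05),max_speed=.12)
im,de=vision.grab_frame("wrist");cv2.imwrite("pics/w3.png",im)
ctrl.movel(at(.03,.03),max_speed=.12)
press(.03,.012,.002,7.5)
im,de=vision.grab_frame("wrist");cv2.imwrite("pics/w4.png",im)
im,de=vision.grab_frame("scene");cv2.imwrite("pics/s4.png",cv2.resize(im[200:250,270:390],(800,333),interpolation=cv2.INTER_CUBIC))
E
```

```text
[(11.0, np.float64(11.1), np.float64(-0.5)), (10.0, np.float64(10.0), np.float64(0.4)), (9.0, np.float64(9.0), np.float64(0.5)), (8.0, np.float64(8.0), np.float64(0.4)), (7.0, np.float64(7.0), np.float64(2.1)), (6.0, np.float64(6.0), np.float64(2.7)), (5.0, np.float64(5.0), np.float64(3.0)), (4.0, np.float64(4.4), np.float64(8.8)), ('hold', np.float64(8.7))] t 10.9083
```

View pics/w4.png

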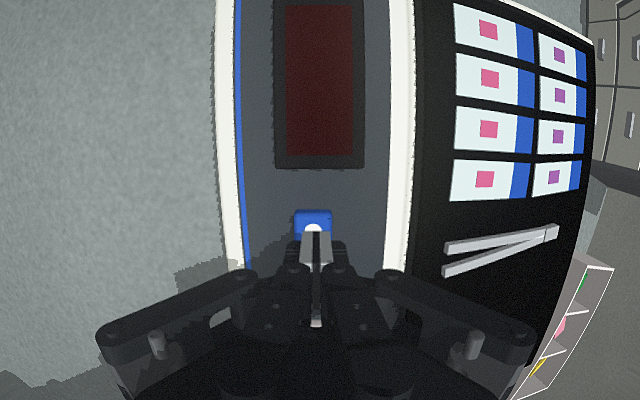

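View pics/s4.png

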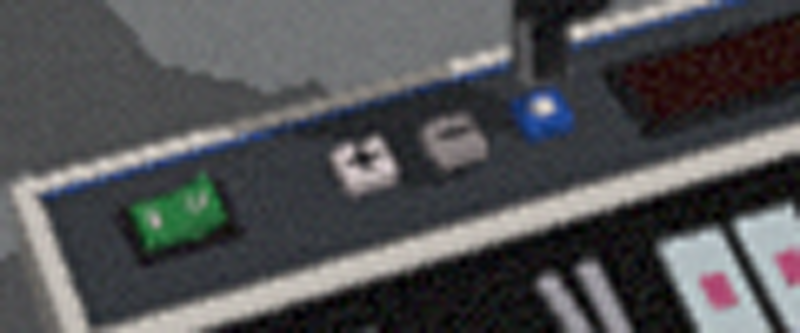

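The scene view shows the rocker over, with its O half raised at crop (200,195). The wrist view shows the fingers centred on the blue key at (313,225). The force trace shows a full stroke to the stop, so plus and then blue come next.

```bash
python3 - <<'E'
from h import *
ctrl.movel(at(-.05,.03),max_speed=.12)
press(-.05,.012,.002,7.5)
ctrl.movel(at(.03,.03),max_speed=.12)
press(.03,.012,.002,7.5)
ctrl.movel(at(.03,.12),max_speed=.15)
im,de=vision.grab_frame("wrist");cv2.imwrite("pics/w5.png",im);print(get_state()["time"],get_state()["contact_force"])
E
```

```text
[(11.0, np.float64(11.1), np.float64(0.5)), (10.0, np.float64(10.0), np.float64(-0.3)), (9.0, np.float64(9.0), np.float64(0.9)), (8.0, np.float64(8.0), np.float64(2.0)), (7.0, np.float64(7.0), np.float64(2.4)), (6.0, np.float64(6.0), np.float64(3.7)), (5.0, np.float64(5.0), np.float64(3.7)), (4.0, np.float64(4.3), np.float64(8.9)), ('hold', np.float64(6.9))] t 15.1
[(11.0, np.float64(11.1), np.float64(-0.7)), (10.0, np.float64(10.0), np.float64(0.5)), (9.0, np.float64(9.0), np.float64(1.2)), (8.0, np.float64(8.0), np.float64(1.6)), (7.0, np.float64(7.0), np.float64(2.2)), (6.0, np.float64(6.0), np.float64(2.5)), (5.0, np.float64(5.0), np.float64(4.0)), (4.0, np.float64(4.4), np.float64(9.3)), ('hold', np.float64(8.2))] t 19.1917
19.9917 [-0.03619392  0.45151721 -0.0125338 ]
```

View pics/w5.png

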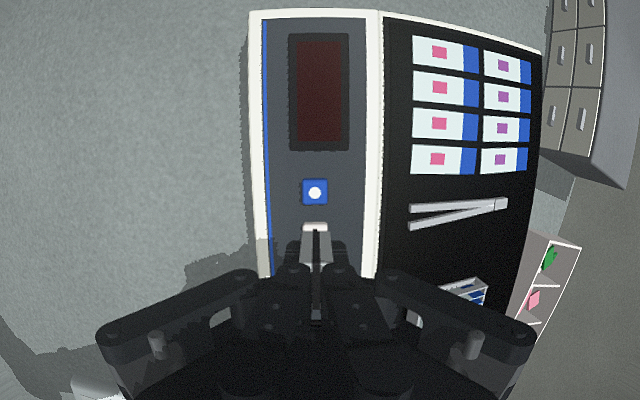

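The blue key is back up at (315,192), the forceps, slides and rack are undisturbed, and the arm is clear.

```bash
python3 -c "
from h import *
print(ticket.close_job())"
```

```text
the job is handed in; nothing more can be done
None
```

The job is handed in at about 20 s of the 43 s: mains rocker switched on, then blue, plus and blue keys each pressed fully to the stop and released in that order; I saw no disturbance in the camera views, but the hand-in returned no verdict.

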